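# Lean a circuit board on the inspection rest

### The job

First clear the yellow meter off the blue deck: lay it flat, face up, in the grey tray. Then slide the framed circuit board along the deck, without lifting its lower (gold-contact) edge off the deck, and push it up the sloping white rest until that edge drops fully into the groove and the board leans flat and centred on the rest; leave the red spool, the blue can and the black mouse where they stand.

Things in the scene. Friction and masses are not known exactly. Their poses are not given: they have to be found in the camera images.
- stand: Fixed inspection stand. Origin: on the bench, on the centre line. Its x axis points along the deck towards the rest, y is across, z up. The flat blue deck reaches from x = -230 to x = +140 mm, 270 mm wide (y +-135), its top 12 mm above the bench. Beyond it lie a groove (floor 2 mm above the bench) and the white rest.
- deck_end (a point): Middle of the deck's end edge, where the groove begins: x = 140, y = 0, z = 12 mm in the stand's frame; axes as the stand's. The groove is open at both ends, 10 mm deep, and 10 mm wide at its floor. A slab's trailing edge pushed along the deck past this edge drops into the groove by itself and is kept there.
- rest_foot (a point): Middle of the line where the plane of the rest meets the groove's floor: x = 150, y = 0, z = 2 mm in the stand's frame; axes as the stand's. From here the rest, a white plane 150 mm wide (y +-75, yellow side stripes), rises at 45 degrees away from the deck.
- rest_top (a point): Middle of the upper end of the rest's face, x = 230, y = 0, z = 82 mm in the stand's frame. The face is polished plastic, slippery (friction about 0.3): a slab on the deck pushed level towards it rides up it with its leading edge, needing less than about 10 N.
- board: Loose circuit board in an aluminium frame: a slab 120 (x) x 150 (y) x 8 mm (z), about 0.35 kg, chips rise 3 mm at most. Origin: centre of its underside. +x points to the edge that goes uppermost. Starts flat on the deck, green side up, turned up to 0.45 rad and up to 35 mm off the centre line. Too wide to grasp from above: push its edges with the fingertips. Leaning, its underside lies on the rest.
- board_foot (a point): Middle of the bottom line of the board's lower edge, the one with the gold contact strip: x = -60, y = 0, z = 0 mm in the board's frame. This edge starts on the side away from the rest.
- meter: Loose yellow hand-held meter, a flat block 130 (x) x 50 (y) x 30 mm (z), about 0.28 kg, black face with a dial and screen. Origin: centre of its underside. Starts lying face up on the deck between board and rest, roughly across the deck; graspable across its 50 mm width.
- tray: Fixed grey open tray on the bench, outside 200 (x) x 130 (y) x 20 mm high, walls 4 mm, floor 4 mm thick. Origin: centre of its underside. The meter fits flat in it only with its length along the tray's x axis, either way round.
- spool: Loose red solder spool, upright, 60 mm diameter, 45 mm high, on the bench beside the deck. Origin: centre of its underside. Leave alone.
- can: Loose blue can with a white band, upright, 52 mm diameter, 140 mm high, on the bench beside the deck. Origin: centre of its underside. Leave alone.
- mouse: Loose black computer mouse, 95 (x) x 56 (y) x 35 mm high, on the bench beside the deck. Origin: centre of its underside. Leave alone.

How it is judged (in metres and radians):
On the way, in this order (a step that is already met when the one before it is completed fails the run):
1. the meter lies flat in the tray (x of meter in the frame of tray between -0.05 and 0.05 m and y of meter in the frame of tray between -0.045 and 0.045 m and height (world z) of meter below 0.012 m and angle between meter's own z axis and vertical below 0.12 rad), for 0.2 s.
2. the board leans flat on the rest, its lower edge in the groove (angle between board's own z axis and vertical between 0.71 and 0.86 rad and x of board_foot in the frame of rest_foot between -0.008 and 0.008 m and y of board_foot in the frame of rest_foot between -0.012 and 0.012 m and height (world z) of board_foot below 0.008 m and angle between the y axis of board and the y axis of stand, either way round below 0.08 rad), for 0.2 s.
At the end, for the whole second after the job is handed in: The meter lies flat in the tray, face up. The board leans on the rest at 45 degrees (tilt 0.71 to 0.86 rad), its gold edge down in the groove (foot point within 8 mm of the rest's foot line and under 8 mm above the bench), centred within 12 mm and square within 0.08 rad. Both at rest (all of step 1 and all of step 2 and linear speed of each of board, meter below 0.02 m/s); the robot touches nothing.
It fails at once if the board's lower edge is lifted more than 25 mm off the deck (height (world z) of board_foot above 0.037 m).
It fails at once if the spool is shifted by more than 20 mm or tipped over (distance of spool from where it was at the start of the episode above 0.02 m or angle between spool's own z axis and vertical above 0.4 rad).
It fails at once if the can is shifted by more than 20 mm or tipped over (distance of can from where it was at the start of the episode above 0.02 m or angle between can's own z axis and vertical above 0.4 rad).
It fails at once if the mouse is shifted by more than 20 mm or tipped over (distance of mouse from where it was at the start of the episode above 0.02 m or angle between mouse's own z axis and vertical above 0.4 rad).
It also fails if it takes over 67 s, if anything falls off the work surface, if the arm or the gripper's body presses on something with over 40 N, if the wrist force passes 120 N, or if a joint passes its speed limit or range.

### The arm

A 6-joint arm with a two-finger parallel gripper is mounted at the origin on the work surface. World frame = base frame: x ahead of the robot, y to its left, z up, the work surface at z = 0. Lengths are in m, angles in degrees, forces in N, time in s.
With the tool pointing down it reaches from about 0.4 to 0.825 m from the base axis. Payload 7 kg.
Tool frame: the origin (TCP) lies midway between the tips of the shut fingers; the grasp point (between the pads) lies 19 mm behind it; z points along the fingers, y is the line along which they close (so a half turn about z gives the same grasp; the last joint's range is limited). The gripper opens to 88 mm and grips with 3 to 60 N. Pads are 19 mm wide; open, the fingers measure 130 mm over their backs; the gripper's body (78 mm by 193 mm) begins 47 mm behind the grasp point.
Start: joints at [16.507, 20.546, 0.682, 0, -70.136, -16.507], TCP at [0.675, -0, 0.227] pointing down, gripper open.
Joint ranges: [-176.03, 176.03], [-82.01, 121.73], [-58.28, 71.71], [-173.87, 95.51], [-174.79, -0.11], [-173.66, 173.66]. Speed limits (degrees/s): [136.94, 136.94, 172.46, 180, 180, 180].

### API

Orientations are given as a 3x3 rotation matrix whose columns are the frame's x, y, z axes.
In Python, from rig import robot gives the robot as it stands. Calls block until the motion is done:
- robot.goto(position, orientation): joint-space move of the TCP to a pose.
- robot.servo_line(position, ori=None, speed=0.15): straight line of the TCP; ori=None keeps the orientation; speed is the mean speed in m/s.
- robot.movej(angles): joint-space move.
- robot.move_gripper(opening): opening from 0.0 (shut) to 1.0 (fully open); the grip force is fixed at half the most; returns when the fingers have stopped.
- robot.dwell(seconds).
- robot.ik(position, orientation): joint angles nearest the present ones, or None.
- robot.grab_frame(name): name is "scene" or "side" or "wrist"; returns (picture, depth): 384x512x3 uint8, red, green, blue; 384x512 float32, m along the optical axis (not along the pixel's ray), 0 where there is no reading.
- robot.camera_info(name): a dict with "vfov" (degrees; the focal length in pixels is half the picture's height over the tangent of half this angle, whatever the lens; pixels are square), "cx", "cy" (the principal point, pixels), "k1" (the pictures are not rectified: a ray, as slopes to the right and down, at radius r is drawn at 1 + k1 r^2 times it, then the intrinsics apply), "view" (4x4, takes a point from world to camera coordinates); the wrist camera has in their place "T_tool_cam" (4x4, takes a point from camera to tool coordinates, whose origin is the TCP and whose axes are the flange's). Camera axes: x right, y down, z forward; pixel columns grow to the right and rows downward; lengths in m; the calibration is good to about 2 mm. A picture is of the moment at which its call begins: read the wrist's pose just before it. camera_info takes no time and is no camera call.
A pose or a line that the arm cannot do raises robot.Unreachable and nothing moves.
- robot.job_done(): hands the job in; it is judged then, once.
Readings, each from a call of its own:
- robot.read_t(): time.
- robot.read_qpos(): joint angles.
- robot.read_qvel(): joint speeds.
- robot.read_effort(): joint torques, N m.
- robot.read_position(): TCP position.
- robot.read_tcp_rot(): TCP orientation.
- robot.read_force(): force on the tool from outside, world axes, zero at the start.
- robot.read_ft_torque(): the same for the moment, N m.
- robot.read_grip_width(): opening from 0.0 (shut) to 1.0 (fully open).
- robot.read_finger_force(): force on a finger pad.
Only numpy, scipy, OpenCV 4.12 (cv2) and the standard library are available. Lean on these libraries where they do the work, as an engineer would, in place of code of your own. Each camera call takes 0.05 s, during which the arm holds its last target. There are 200 camera calls.

## Working session

There is one attempt and no reset: what is moved stays moved. The work goes in short steps, each a Python script; the robot and the scene stay as the last script left them, time stands still between calls to the robot, and variables do not carry over. Pictures are saved under pics/ and viewed, at most 12 in all, crops included, and the job is handed in when it is done.

```bash
ls; mkdir -p pics; cat > h.py <<'E'
import numpy as np, cv2
from rig import robot
def K(info):
    f=192/np.tan(np.radians(info['vfov'])/2); return f
def cam(name):
    i=robot.camera_info(name)
    if 'view' in i: T=np.linalg.inv(np.array(i['view']))
    else:
        T=np.eye(4);T[:3,:3]=robot.read_tcp_rot();T[:3,3]=robot.read_position();T=T@np.array(i['T_tool_cam'])
    return i,T
def shot(name):
    i,T=cam(name); p,d=robot.grab_frame(name); return p,d,i,T
def slopes(uv,i):
    f=K(i); M=np.array([[f,0,i['cx']],[0,f,i['cy']],[0,0,1.]])
    uv=np.asarray(uv,float).reshape(-1,1,2)
    return cv2.undistortPoints(uv,M,np.array([i['k1'],0,0,0,0.]),None,None).reshape(-1,2) if abs(i['k1'])>0 else ((uv.reshape(-1,2)-[i['cx'],i['cy']])/f)
def onplane(uv,i,T,z):
    s=slopes(uv,i); d=np.c_[s,np.ones(len(s))]@T[:3,:3].T; o=T[:3,3]
    return o+d*((z-o[2])/d[:,2])[:,None]
def cloud(d,i,T):
    v,u=np.mgrid[:384,:512]; s=slopes(np.c_[u.ravel(),v.ravel()],i)
    P=np.c_[s,np.ones(len(s))]*d.reshape(-1,1)
    return (P@T[:3,:3].T+T[:3,3]).reshape(384,512,3)
def save(n,p): cv2.imwrite('pics/'+n+'.png',p[:,:,::-1])
E
python3 - <<'E'
from h import *
ims=[]
for n in ['scene','side','wrist']:
    p,d,i,T=shot(n); ims.append(p); print(n,{k:v for k,v in i.items() if k not in('view','T_tool_cam')},T.round(3).tolist(),(d>0).mean()); np.savez('pics/%s0.npz'%n,p=p,d=d,T=T)
    save(n+'0',p)
print(robot.read_tcp_rot(),robot.read_t())
E
```

```text
pics
scene {'vfov': 49.83267536551033, 'cx': 253.80527694856212, 'cy': 183.30368114449658, 'k1': -0.09017015144230492} [[0.603, 0.615, -0.508, 1.046], [0.798, -0.46, 0.391, -0.42], [0.007, -0.64, -0.768, 0.773], [0.0, 0.0, 0.0, 1.0]] 0.9960886637369791
side {'vfov': 52.91247320202672, 'cx': 251.0899432010458, 'cy': 195.93143370354818, 'k1': 0.013812494776973152} [[-0.823, -0.331, 0.462, 0.188], [-0.568, 0.446, -0.692, 0.576], [0.023, -0.832, -0.555, 0.595], [0.0, 0.0, 0.0, 1.0]] 0.9960835774739584
wrist {'vfov': 61.74290872943101, 'cx': 252.93862494006737, 'cy': 196.1143149787647, 'k1': -0.046258084249275085} [[-1.0, -0.0, -0.001, 0.676], [-0.001, 0.955, 0.298, -0.081], [0.001, 0.298, -0.955, 0.384], [0.0, 0.0, 0.0, 1.0]] 0.995941162109375
[[-7.26739616e-05 -9.99999210e-01 -1.25481081e-03]
 [-9.99999993e-01  7.27954633e-05 -9.67833172e-05]
 [ 9.68745853e-05  1.25480377e-03 -9.99999208e-01]] 0.15
```

View pics/scene0.png

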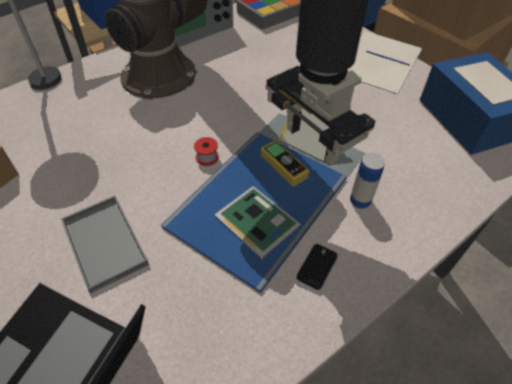

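View pics/side0.png

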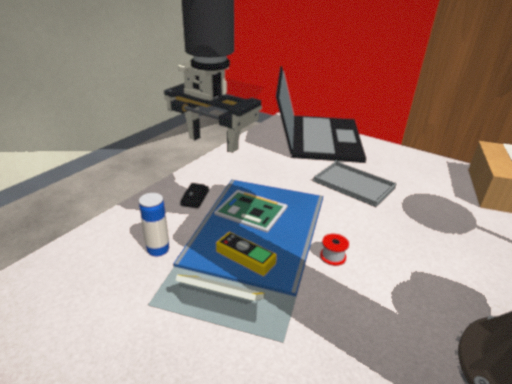

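The scene view shows the blue deck with the board at about (257,220), the yellow meter at (285,162), the spool at (206,151), the can at (367,180), the mouse at (317,267), and the tray at (105,243). The side view shows the meter at (245,252) and the rest at (220,285), seen from behind. The next step is to measure these with colour masks and depth from both views.

```bash
cat > meas.py <<'E'
from h import *
def big(m):
    n,l,s,c=cv2.connectedComponentsWithStats(m.astype(np.uint8))
    return l==(1+s[1:,4].argmax()) if n>1 else m
def rect(P):
    (c,s,a)=cv2.minAreaRect((P[:,:2]*1000).astype(np.float32)); 
    if s[0]<s[1]: s=s[::-1]; a+=90
    return np.round(c,1),np.round(s,1),round(a%180,2)
def masks(p):
    h,s,v=cv2.split(cv2.cvtColor(p,cv2.COLOR_RGB2HSV))
    return dict(blue=(h>100)&(h<120)&(s>130)&(v>50),yellow=(h>18)&(h<32)&(s>130)&(v>60),green=(h>45)&(h<90)&(s>90)&(v>30),red=((h<8)|(h>172))&(s>150)&(v>60))
E
python3 - <<'E'
from meas import *
for n in ['scene','side']:
    z=np.load('pics/%s0.npz'%n); i=robot.camera_info(n); C=cloud(z['d'],i,z['T']); p=z['p']; m=masks(p)
    ok=(C[...,0]>.2)&(C[...,0]<1.1)&(abs(C[...,1])<.6)&(z['d']>0)
    print(n)
    for k,zl,zh in [('blue',.004,.02),('yellow',.01,.06),('green',.012,.03),('red',.0,.07)]:
        q=big(m[k]&ok&(C[...,2]>zl)&(C[...,2]<zh)); P=C[q]
        print(k,q.sum(),*rect(P),'z pct',np.percentile(P[:,2],[5,50,95]).round(4), 'px',np.argwhere(q).mean(0).round()[::-1])
    # meter+anything above deck: height clusters
    hm=ok&(C[...,2]>.033)&(C[...,2]<.05)
    hsv=cv2.cvtColor(p,cv2.COLOR_RGB2HSV)
    # tray: rim z 14-26mm gray outside deck
    tr=(C[...,2]>.014)&(C[...,2]<.026)&(hsv[...,1]<70)&ok; q=big(cv2.dilate(tr.astype(np.uint8),np.ones((5,5)))>0)&tr
    print('rim',q.sum(),*rect(C[q]),np.percentile(C[q][:,2],[5,50,95]).round(4),np.argwhere(q).mean(0)[::-1].round())
    # side: anything with 25..90mm height map
    q=ok&(C[...,2]>.004)&(C[...,2]<.2)
    nn,l,s,c=cv2.connectedComponentsWithStats(q.astype(np.uint8))
    for j in range(1,nn):
        if s[j,4]>100: P=C[l==j]; print('  obj px',c[j].round(),s[j,4],*rect(P),'zmax',P[:,2].max().round(3))
    # pictures: top-down height map
    g=np.zeros((500,700,3),np.uint8); P=C[ok]; u=((.5-P[:,1])*700).astype(int);v=((1.0-P[:,0])*700).astype(int); g2=(u>=0)&(u<700)&(v>=0)&(v<500); g[v[g2],u[g2]]=p[ok][g2]; cv2.imwrite('pics/top_%s.png'%n,cv2.morphologyEx(g,cv2.MORPH_CLOSE,np.ones((3,3)))[:,:,::-1])
a=cv2.imread('pics/top_scene.png');b=cv2.imread('pics/top_side.png'); cv2.imwrite('pics/top.png',np.hstack([cv2.resize(a[:,100:660],(400,357)),cv2.resize(b[:,100:660],(400,357))]))
E
```

```text
scene
blue 8480 [587.3 -55. ] [370.2 243.7] 107.54 z pct [0.0101 0.0124 0.0146] px [248. 209.]
yellow 429 [545.9  54.5] [128.7  46.8] 0.08 z pct [0.0234 0.0381 0.0436] px [284. 169.]
green 629 [ 626.8 -101.6] [112.9  75.8] 6.23 z pct [0.0188 0.021  0.0232] px [247. 217.]
red 263 [395.8 -72.3] [54.8 52.4] 145.61 z pct [0.0436 0.0456 0.0481] px [205. 146.]
rim 6501 [ 622.8 -555.2] [214.7 145.6] 28.81 [0.0173 0.02   0.0227] [ 66. 336.]
  obj px [467. 108.] 5432 [704.8 573.6] [246.9 120.4] 164.88 zmax 0.143
  obj px [381.  80.] 254 [447.1 552.5] [120.5 111.2] 8.25 zmax 0.008
  obj px [314. 120.] 181 [500.9 191.1] [88.  14.5] 9.12 zmax 0.078
  obj px [304. 140.] 909 [492.6 148.2] [182.9  68.5] 179.31 zmax 0.059
  obj px [255. 208.] 15215 [582.3 -46.2] [391.7 277.3] 107.07 zmax 0.051
  obj px [205. 150.] 566 [373.9 -70.2] [101.3  59.7] 172.52 zmax 0.049
  obj px [367. 180.] 1243 [681.1 181.2] [179.3  50.1] 139.77 zmax 0.144
  obj px [103. 243.] 4021 [ 467.8 -392.4] [220.8 134.2] 176.0 zmax 0.025
  obj px [317. 266.] 1161 [794.2 -58.4] [105.9  61.1] 112.41 zmax 0.039
  obj px [ 67. 336.] 65
[... 277 characters left out ...]
46 0.0435] px [245. 258.]
green 578 [632.9 -89.4] [129.3  93.8] 7.13 z pct [0.0198 0.0216 0.0237] px [256. 208.]
red 345 [393.7 -70.2] [55.  54.2] 99.29 z pct [0.0432 0.0458 0.0475] px [335. 243.]
rim 1756 [ 585.4 -471. ] [435.1 267.3] 174.43 [0.0153 0.0195 0.0224] [332. 156.]
  obj px [333. 159.] 3854 [ 616.4 -474.3] [498.2 267.4] 174.21 zmax 0.2
  obj px [255. 236.] 11215 [587.5 -53.5] [378.4 271.1] 107.51 zmax 0.049
  obj px [195. 195.] 534 [797.5 -69.6] [109.5  54.3] 109.73 zmax 0.039
  obj px [154. 223.] 1531 [727.  144.1] [54.  50.6] 29.71 zmax 0.143
  obj px [335. 248.] 734 [393.4 -71.8] [59.5 59.3] 34.96 zmax 0.05
  obj px [219. 297.] 2442 [516.6 173.1] [152.5  90.2] 17.38 zmax 0.083
```

View pics/top.png

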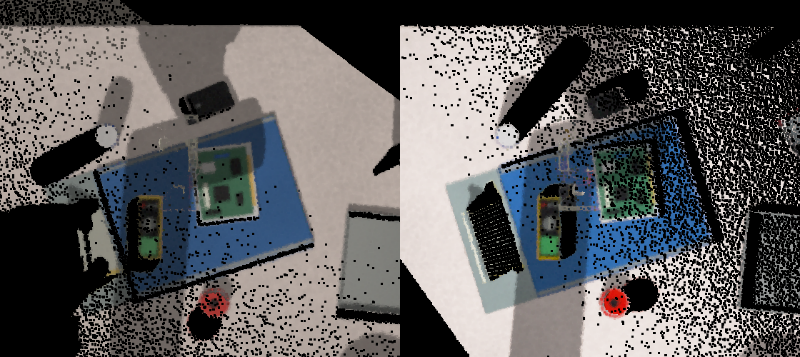

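Stand axis is at about 107.4° in world, with the origin near (573, −11) mm. The top-down reprojection agrees in both views. Next I refine the meter, board and tray with all three cameras, then check in the stand frame.

```bash
cat >> meas.py <<'E'
PSI=np.radians(107.45); O=np.array([.5735,-.0106])
R2=np.array([[np.cos(PSI),-np.sin(PSI)],[np.sin(PSI),np.cos(PSI)]])
def tostand(P): return (P[...,:2]-O)@R2
def toworld(s): return O+R2@np.asarray(s)
def clean(q): return big(cv2.morphologyEx(q.astype(np.uint8),cv2.MORPH_OPEN,np.ones((2,2))))
E
python3 - <<'E'
from meas import *
for n in ['scene','side','wrist']:
    z=np.load('pics/%s0.npz'%n); i=robot.camera_info(n); C=cloud(z['d'],i,z['T']); p=z['p']; m=masks(p)
    S=tostand(C)*1000; Z=C[...,2]; 
    hsv=cv2.cvtColor(p,cv2.COLOR_RGB2HSV)
    print(n)
    on=(S[...,0]>-225)&(S[...,0]<138)&(abs(S[...,1])<130)&(z['d']>0)
    q=m['blue']&(Z>.006)&(Z<.016)&(abs(S[...,1])<160)&(S[...,0]<160)&(S[...,0]>-250)
    s=S[q]; print('deck z',np.median(Z[q]).round(4),'x',np.percentile(s[:,0],[.2,99.8]).round(1),'y',np.percentile(s[:,1],[.2,99.8]).round(1),*rect(C[q]))
    nb=on&~m['blue']
    q=clean(nb&(Z>.0165)&(Z<.027)&(S[...,0]<20)); print('board',q.sum(),*rect(S[q]/1000),np.median(Z[q]).round(4), 'world',*rect(C[q]))
    q=clean(nb&(Z>.036)&(Z<.055)&(S[...,0]>20)); 
    if q.sum()>20: print('meter top',q.sum(),*rect(C[q]),np.median(Z[q]).round(4))
    q=clean(m['yellow']&(Z>.014)&(Z<.055)&on)
    if q.sum()>20: print('yellow',q.sum(),*rect(C[q]))
    W=C*1000; 
    q=(abs(W[...,0]-475)<125)&(abs(W[...,1]+392)<85)&(Z>.0125)&(Z<.027)
    if q.sum()>20: 
        q=clean(q);print('tray rim',q.sum(),*rect(C[q]),np.median(Z[q]).round(4))
    q=(abs(W[...,0]-475)<125)&(abs(W[...,1]+392)<85)&(Z<.0125)&(hsv[...,2]<np.inf)
    q2=q&(Z>.002)&(Z<.008)
    if q2.sum()>20: q2=clean(q2);print('tray floor',q2.sum(),*rect(C[q2]),np.median(Z[q2]).round(4))
E
```

```text
scene
deck z 0.0124 x [-230.5  135.3] y [-120.9  120.9] [587.3 -55. ] [370.2 243.7] 107.54
board 3022 [-250.4 -183.4] [606.9 182.6] 43.91 0.0211 world [ 823.6 -194.4] [606.9 182.6] 151.36
meter top 834 [ 793.2 -138.7] [747.4 117.4] 140.88 0.0429
yellow 428 [ 801.2 -147.1] [724.8 112. ] 140.69
tray rim 721 [ 703.7 -413.9] [682.8 131. ] 174.46 0.0164
tray floor 3787 [ 711.5 -413.2] [667.7 123.3] 174.8 0.0051
side
deck z 0.0128 x [-222.7  139.6] y [-122.2  121.4] [585.4 -52. ] [366.2 262.8] 107.23
board 1641 [257.9  31.1] [877.2 176.3] 9.72 0.0215 world [466.5 226.1] [877.2 176.3] 117.17
meter top 1019 [404.7 310.6] [672.9 130.8] 118.25 0.0432
yellow 723 [356.4 278.7] [672.5 123.3] 129.95
tray rim 524 [392.4  57.7] [1091.7  224.3] 99.93 0.0151
tray floor 1131 [386.7  59.4] [1089.2  198.6] 100.72 0.0051
wrist
deck z 0.0123 x [-209.   135.9] y [-124.9  120.8] [587.  -48.9] [357.4 267.3] 107.88
board 15827 [-96.7 -32.9] [153.1 121.4] 79.6 0.021 world [633.9 -93. ] [153.1 121.4] 7.05
meter top 4226 [589.2  37.7] [271.8 113.2] 148.82 0.0429
yellow 1812 [588.7  36.3] [271.1 110.4] 148.82
```

View pics/wrist0.png

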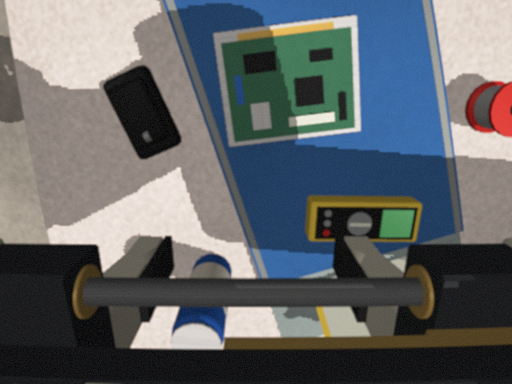

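The wrist view shows the board with its gold strip at (285,32), on the side away from the rest, and the meter at (363,218). My even-sized morphology kernel leaked outlier pixels into the masks, so I'll fix that and rerun, moving to a look above the tray at the same time.

```bash
cat >> meas.py <<'E'
def clean(q): return big(cv2.morphologyEx(q.astype(np.uint8),cv2.MORPH_OPEN,np.ones((3,3))))&q
def findall(p,d,i,T):
    C=cloud(d,i,T); m=masks(p); S=tostand(C)*1000; Z=C[...,2]; W=C*1000
    on=(S[...,0]>-225)&(S[...,0]<138)&(abs(S[...,1])<130)&(d>0)
    r={}
    def put(k,q,A):
        if q.sum()>30:
            q=clean(q)
            if q.sum()>30: r[k]=(int(q.sum()),*rect(A[q]),np.median(Z[q]).round(4))
    put('board(stand)',on&~m['blue']&(Z>.0165)&(Z<.027)&(S[...,0]<20),S/1000)
    put('meter top',(Z>.036)&(Z<.055)&on&(S[...,0]>0),C)
    put('yellow',m['yellow']&(Z>.014)&(Z<.055)&on,C)
    t=(abs(W[...,0]-475)<125)&(abs(W[...,1]+392)<90)&(d>0)
    put('rim',t&(Z>.012)&(Z<.027),C); put('floor',t&(Z>.0025)&(Z<.0085),C)
    return r
def look(n,save_as=None):
    p,d,i,T=shot(n)
    if save_as: save(save_as,p)
    return findall(p,d,i,T)
def show(r):
    for k,v in r.items(): print('  ',k,*v)
E
python3 - <<'E'
from meas import *
for n in ['scene','side','wrist']:
    z=np.load('pics/%s0.npz'%n); print(n); show(findall(z['p'],z['d'],robot.camera_info(n),z['T']))
R=np.array([[0,-1,0],[-1,0,0],[0,0,-1.]])
# camera is ~80mm toward +tool x (= -y world): view tray
robot.goto([.47,-.30,.25],R)
print('wrist'); show(look('wrist','tray1')); print(robot.read_t(),robot.read_qpos())
E
```

```text
scene
   board(stand) 3016 [-98.1 -32.9] [151.5 122. ] 79.21 0.0211
   meter top 826 [544.4  57.2] [129.8  51.9] 179.91 0.0429
   yellow 424 [552.7  37.8] [130.8  44.7] 17.61 0.0379
   rim 197 [ 574.1 -391.8] [107.8   6.8] 84.16 0.0186
   floor 3647 [ 469.7 -391.6] [187.6 123.9] 174.78 0.0051
side
   board(stand) 1635 [-98.2 -32.9] [151.7 123.9] 80.11 0.0216
   meter top 1008 [543.7  58.6] [130.3  51.4] 0.29 0.0432
   yellow 689 [536.6  78.2] [132.3  44.3] 18.15 0.0341
   rim 74 [ 427.2 -451.8] [68.2  7.7] 173.34 0.0169
   floor 1095 [ 479.  -408.7] [185.4 104.4] 174.49 0.0051
wrist
   board(stand) 15821 [-98.9 -34.7] [151.  120.7] 79.69 0.021
   meter top 4215 [547.1  57.4] [129.5  49.2] 179.54 0.0429
   yellow 1724 [547.2  56.4] [129.4  48.2] 179.86 0.0407
wrist
   board(stand) 1502 [-62.2 -12.8] [95.  57.8] 79.38 0.0213
   rim 1630 [ 476.8 -394.4] [201.2 129.7] 175.09 0.0196
   floor 17057 [ 477.  -393.3] [193.6 123. ] 174.34 0.0043
1.5667 [-1.23444475e+01  8.70253826e+00 -1.22309395e+01 -2.31978577e-03
 -6.90737155e+01  1.24082532e+01]
```

View pics/tray1.png

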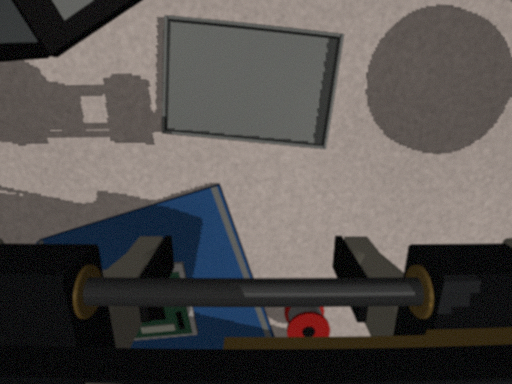

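The view shows the tray whole, corners near (165,17), (342,36), (325,147) and (163,132). It measures 201×130 mm, centred at (477,−394) at about −5.2°. The meter is at (545.5,57.8), 0°, top at 43 mm, and all three views agree. Next is the grasp and placement.

```bash
cat >> meas.py <<'E'
def Rz(deg):  # tool x at world angle deg, pointing down
    a=np.radians(deg); c,s=np.cos(a),np.sin(a); return np.array([[c,s,0],[s,-c,0],[0,0,-1.]])
E
python3 - <<'E'
from meas import *
m=np.array([.5455,.0578]); R=Rz(-0.1)
robot.goto([*m,.16],R); robot.servo_line([*m,.016],speed=.12)
print('force at bottom',robot.read_force())
robot.move_gripper(0.0); print('grip',robot.read_grip_width()*88,robot.read_finger_force())
robot.servo_line([*m,.16],speed=.15)
print('lifted',robot.read_grip_width()*88,robot.read_finger_force(),robot.read_t(),robot.read_qpos().round(1))
p,d,i,T=shot('side'); save('lift',p)
try: print(robot.ik([.477,-.394,.1],Rz(-5.2)).round(1))
except Exception as e: print(e)
E
```

```text
force at bottom [-0.09228101  0.68487838  0.71934555]
grip 50.02196910169632 29.949647784233093
lifted 50.14291474723308 29.954984486103058 6.1333 [ 26.5  11.9 -20.8  -0.  -57.4  63.4]
[-21.5  21.4 -15.9   0.  -52.7 106.3]
```

View pics/lift.png

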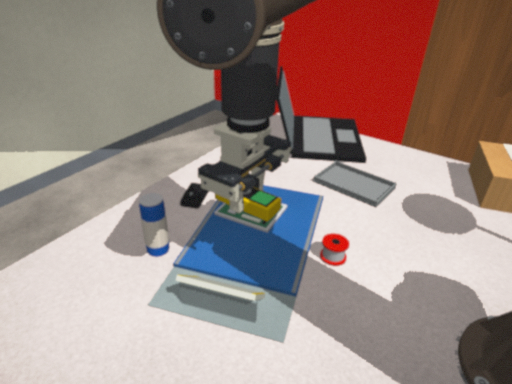

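The meter is held level between the fingers at (250,205), grip width 50.1 mm, and the deck in front of the rest is clear. Now placing it in the tray.

```bash
python3 - <<'E'
from meas import *
t=np.array([.477,-.394]); R=Rz(-5.2)
robot.goto([*t,.12],R); f0=robot.read_force(); robot.servo_line([*t,.0095],speed=.1)
print('force',robot.read_force()-f0,robot.read_position())
robot.move_gripper(0.72); robot.dwell(.1)
robot.servo_line([*t,.16],speed=.2); robot.move_gripper(1.0)
# look at the tray again
robot.goto([.47,-.30,.25],Rz(-90))
p,d,i,T=shot('wrist'); save('tray2',p); C=cloud(d,i,T); W=C*1000
q=clean((abs(W[...,0]-477)<110)&(abs(W[...,1]+394)<75)&(W[...,2]>26)&(W[...,2]<60)); print('meter',*rect(C[q]),np.median(W[q][:,2]))
for n in ['scene','side']: print(n); show({k:v for k,v in look(n).items() if k[0]=='b'})
print(robot.read_t())
E
```

```text
force [-0.26098832  0.70618226  1.42210125] [ 0.47752397 -0.39427874  0.01022566]
meter [ 478.2 -394. ] [129.9  50. ] 173.97 34.87727832402321
scene
   board(stand) 2999 [-99.1 -32.7] [151.7 121.7] 79.74 0.0211
side
   board(stand) 1646 [-99.5 -32.4] [151.7 124.6] 79.39 0.0216
12.8833
```

View pics/tray2.png

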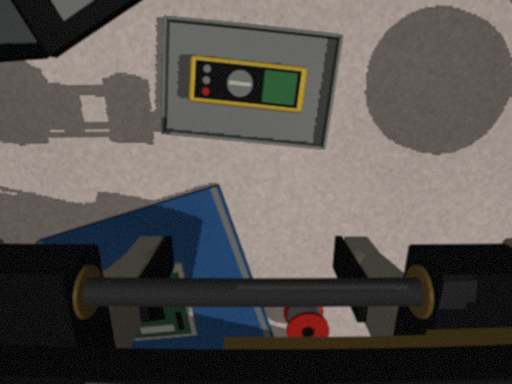

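The meter lies flat and face up in the tray: centre (478,−394), angle matching the tray, top at 35 mm. Next I square the board by pushing its gold edge with the two open fingers, aligned with the stand.

```bash
cat >> meas.py <<'E'
D=np.degrees(PSI)
def go(x,y,z,ang,line=False,speed=.1):
    P=[*toworld([x/1000,y/1000]),z]
    robot.servo_line(P,speed=speed) if line else robot.goto(P,Rz(ang))
E
python3 - <<'E'
from meas import *
A=D-180
go(-198,-22,.12,A); go(-198,-22,.0155,A,True,.12); f0=robot.read_force()
go(-150,-22,.0155,A,True,.05); print((robot.read_force()-f0).round(2))
go(-122,-22,.0155,A,True,.04); print((robot.read_force()-f0).round(2))
go(-145,-22,.0155,A,True,.08); go(-145,-22,.22,A,True,.25)
for n in ['wrist','scene','side']: print(n); show({k:v for k,v in look(n,'b1_'+n).items() if k[0]=='b'})
print(robot.read_t(),robot.read_position(),robot.read_qpos().round(1))
E
```

```text
[-0.02 -0.05  0.36]
[ 0.44  0.24 -0.03]
wrist
   board(stand) 9455 [-58.3 -23.7] [149.4 105.1] 90.02 0.0211
scene
   board(stand) 2638 [-50.9 -21.6] [151.3 122.6] 89.8 0.0211
side
   board(stand) 1852 [-51.7 -21.6] [150.4 125.5] 89.87 0.0215
18.4 [ 0.63713903 -0.14223101  0.21798545] [  4.5  18.9  -2.9  -0.  -68.4  13. ]
```

View pics/b1_wrist.png

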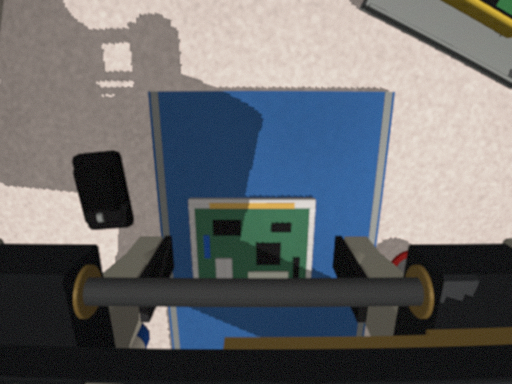

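The board is now square (90.0°), centred at (−51,−21.6), which puts the finger front 11 mm ahead of the TCP. Next is a sideways push from the −y side to centre it.

```bash
python3 - <<'E'
from meas import *
A=D+90
go(-51,-121,.12,A); go(-51,-121,.0155,A,True,.12); f0=robot.read_force()
go(-51,-85.5,.0155,A,True,.04); print((robot.read_force()-f0).round(2))
go(-51,-105,.0155,A,True,.08); go(-51,-105,.13,A,True,.25)
go(-160,0,.22,D-180)
for n in ['wrist','scene','side']: print(n); show({k:v for k,v in look(n,'b2_'+n).items() if k[0]=='b'})
p,d,i,T=shot('wrist'); C=cloud(d,i,T); S=tostand(C)*1000; q=masks(p)['blue']&(abs(C[...,2]-.012)<.004)&(S[...,0]<-130)&(S[...,0]>-215)&(abs(S[...,1])<160); print('deck y',np.percentile(S[q][:,1],[.3,99.7]))
print(robot.read_t())
E
```

```text
[ 0.19 -0.66  0.96]
wrist
   board(stand) 7929 [-66.   -0.8] [149.5  90. ] 89.77 0.021
scene
   board(stand) 2488 [-50.5   1.6] [152.5 121.2] 89.73 0.0211
side
   board(stand) 1887 [-50.7   1.4] [150.1 124.5] 90.16 0.0215
deck y [-124.55874887  120.09952512]
24.7417
```

The board is centred within about 1 mm and square. Now the push up the rest: first to just short of the drop, then a check.

```bash
python3 - <<'E'
from meas import *
p,d,i,T=shot('scene'); C=cloud(d,i,T); S=tostand(C)*1000; Z=C[...,2]*1000
q=(S[...,0]>165)&(S[...,0]<228)&(abs(Z-2-(S[...,0]-150))<4)&(abs(S[...,1])<110)&(d>0); print('rest y',np.percentile(S[q][:,1],[.5,99.5]),q.sum())
A=D-180
go(-138,0,.12,A); go(-138,0,.0155,A,True,.12); f0=robot.read_force()
for x,v in [(0,.08),(60,.06),(100,.05),(115,.04)]:
    go(x,0,.0155,A,True,v); print(x,(robot.read_force()-f0).round(2),tostand(robot.read_position()[None])*1000)
for n in ['scene','side']:
    p,d,i,T=shot(n); save('p3_'+n,p)
a,b=cv2.imread('pics/p3_scene.png'),cv2.imread('pics/p3_side.png')
cv2.imwrite('pics/p3.png',np.hstack([cv2.resize(a[60:260,180:430],(400,320)),cv2.resize(b[150:350,130:380],(400,320))]))
print(robot.read_t())
E
```

```text
rest y [-75.30939601  74.44774045] 1652
0 [ 0.3  -0.81  0.43] [[-0.1167416  -0.03184301]]
60 [ 1.58 -0.23 -1.33] [[60.25422285 -0.23815703]]
100 [-0.29 -0.66 -1.3 ] [[100.30383023  -0.36010153]]
115 [-0.29 -0.92 -1.28] [[115.45331261  -0.1279432 ]]
30.9
```

View pics/p3.png

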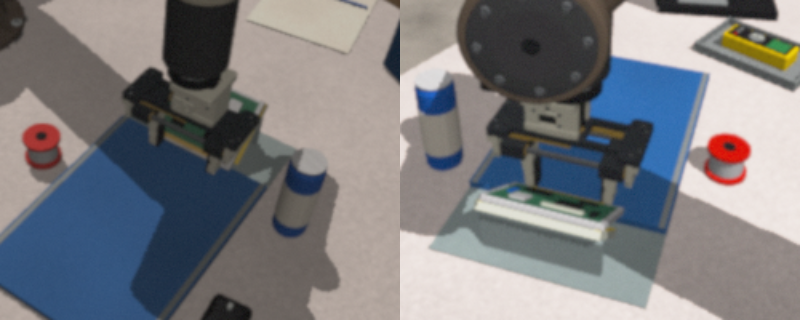

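The board has ridden up the rest, square and centred, with its gold edge still against the fingers: left half (205,145), right half (548,205). The rest spans y ±75 mm, as specified. Now the last millimetres.

```bash
cat >> meas.py <<'E'
def lean():
    for n in ['scene','side','wrist']:
        p,d,i,T=shot(n); save('l_%s_%d'%(n,robot.read_t()*10),p); C=cloud(d,i,T); S=np.dstack([tostand(C),C[...,2]])*1000
        m=masks(p)['green']&(d>0)&(S[...,0]>80)&(S[...,0]<260)&(abs(S[...,1])<110)
        if m.sum()<100: continue
        P=S[m]; c=np.median(P,0); 
        for _ in range(3):
            c=P.mean(0); w=np.linalg.svd(P-c,full_matrices=False)[2][2]; w*=np.sign(w[2]); P=P[abs((P-c)@w)<4]
        # all points on this plane -> outline in plane coords
        ey=np.array([0,1,0.])-w[1]*w; ey/=np.linalg.norm(ey); ex=np.cross(ey,w)
        q=(abs((S-c)@w)<5)&(S[...,2]>6)&(S[...,0]>135)&(S[...,0]<245)&(abs(S[...,1])<100)&(d>0); q=clean(q)
        r=rect(np.c_[(S[q]-c)@ex,(S[q]-c)@ey]/1000)
        ctr=c+ex*r[0][0]+ey*r[0][1]
        print(n,'tilt',np.arccos(w[2]).round(3),'centre',ctr.round(1),'size',r[1],'ang',r[2],'foot~',(ctr-60*ex-8*w).round(1))
E
python3 - <<'E'
from meas import *
A=D-180; f0=robot.read_force()
for x in (122,127,131):
    go(x,0,.0155,A,True,.03); print(x,(robot.read_force()-f0).round(2))
robot.dwell(.3)
go(105,0,.0155,A,True,.1); go(60,0,.2,A,True,.25); go(-60,0,.25,A)
lean(); print(robot.read_t())
import glob
a,b=[cv2.imread(sorted(glob.glob('pics/l_%s_*'%n))[-1]) for n in('scene','side')]
cv2.imwrite('pics/l4.png',np.hstack([cv2.resize(a[60:260,180:430],(400,320)),cv2.resize(b[150:350,130:380],(400,320))]))
E
```

```text
122 [ 0.96 -0.65 -0.11]
127 [1.45 0.25 1.34]
131 [ 1.46 -0.13  1.09]
scene tilt 0.722 centre [182.4  -4.6  52.4] size [137.4 124.7] ang 89.85 foot~ [142.6  -4.5   6.8]
wrist tilt 0.732 centre [165.    0.7  38.1] size [149.9  54. ] ang 90.3 foot~ [125.7   0.7  -8. ]
34.2333
```

View pics/l4.png

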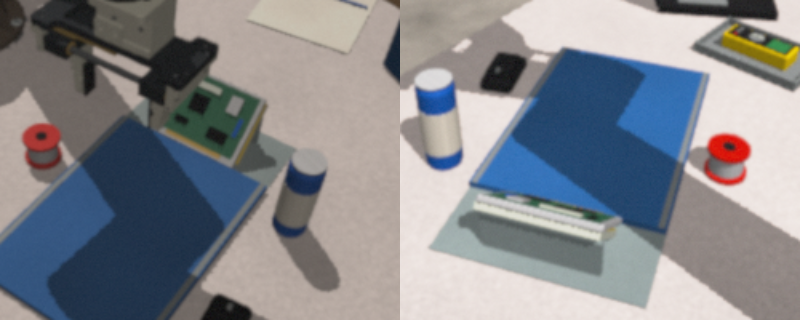

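The board leans in place: left half (215,120), right half (545,218). The measured tilt is only about 0.72–0.73, though, so it may not be fully seated. I'll look straight down with the wrist camera beyond the rest.

```bash
python3 - <<'E'
from meas import *
go(265,0,.26,D-180)
lean(); print(robot.read_t())
p,d,i,T=shot('wrist'); save('w5',p); C=cloud(d,i,T); S=np.dstack([tostand(C),C[...,2]])*1000
for y in (-50,0,50):
    q=(abs(S[...,1]-y)<6)&(d>0)&(S[...,0]>125)&(S[...,0]<245); P=S[q]
    print(y,[(int(x),np.median(P[abs(P[:,0]-x)<1.5][:,2]).round(1)) for x in list(range(128,158,3))+[170,190,210,220,224,227,230,233,236,239] if (abs(P[:,0]-x)<1.5).any()])
E
```

```text
scene tilt 0.718 centre [182.1   2.5  52.3] size [151.8 124.4] ang 90.01 foot~ [142.1   2.5   6.8]
wrist tilt 0.722 centre [181.2   9.9  52.3] size [178.5 125.2] ang 90.06 foot~ [141.4   9.9   6.7]
35.6167
-50 [(128, np.float64(12.4)), (131, np.float64(12.2)), (134, np.float64(11.8)), (137, np.float64(12.6)), (140, np.float64(15.6)), (143, np.float64(18.2)), (146, np.float64(21.0)), (149, np.float64(23.5)), (152, np.float64(26.6)), (155, np.float64(28.9)), (170, np.float64(43.4)), (190, np.float64(61.3)), (210, np.float64(77.7)), (220, np.float64(86.3)), (224, np.float64(341.8)), (227, np.float64(346.9)), (230, np.float64(345.3)), (233, np.float64(345.8)), (236, np.float64(350.1)), (239, np.float64(363.0))]
0 [(128, np.float64(12.2)), (131, np.float64(12.1)), (134, np.float64(12.1)), (137, np.float64(12.3)), (140, np.float64(15.3)), (143, np.float64(19.0)), (146, np.float64(21.1)), (149, np.float64(24.0)), (152, np.float64(26.2)), (155, np.float64(29.5)), (170, np.float64(43.1)), (190, np.float64(60.4)), (210, np.float64(81.4)), (220, np.float64(86.5)), (224, np.float64(89.6)), (227, np.float64(91.2)), (230, np.float64(340.4)), (233, np.float64(342.4)), (236, np.float64(344.2)), (239, np.float64(362.8))]
50 [(128, np.float64(12.1)), (131, np.float64(12.2)), (134, np.float64(12.0)), (137, np.float64(12.3)), (140, np.float64(16.0)), (143, np.float64(18.3)), (146, np.float64(21.2)), (149, np.float64(23.6)), (152, np.float64(26.4)), (155, np.float64(29.3)), (170, np.float64(43.1)), (190, np.float64(60.5)), (210, np.float64(79.2)), (220, np.float64(86.2)), (224, np.float64(341.6)), (227, np.float64(348.3)), (230, np.float64(347.4)), (233, np.float64(348.8)), (236, np.float64(349.9)), (239, np.float64(361.4))]
```

View pics/w5.png

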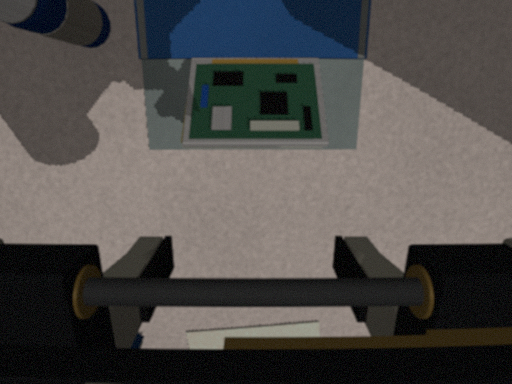

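The wrist view shows the board centred and square over the groove, gold edge at (255,62). The height profile puts the top corner of its lower edge at about (139,13.5), still hung on the deck's end edge. The finger passed just above that corner, so I'll push again with the tips lower and a bit further, which presses the foot forward and down.

```bash
python3 - <<'E'
from meas import *
A=D-180
go(110,0,.2,A); go(110,0,.0138,A,True,.12); f0=robot.read_force(); print(robot.read_position()[2],f0.round(2))
for x in (124,128,130,132,134,136):
    go(x,0,.0138,A,True,.02); print(x,(robot.read_force()-f0).round(2),robot.read_position()[2].round(4))
robot.dwell(.2)
go(112,0,.0145,A,True,.1); go(80,0,.2,A,True,.25); go(265,0,.26,A)
lean(); print(robot.read_t())
p,d,i,T=shot('wrist'); save('w6',p); C=cloud(d,i,T); S=np.dstack([tostand(C),C[...,2]])*1000
for y in (-50,0,50):
    q=(abs(S[...,1]-y)<6)&(d>0)&(S[...,0]>125)&(S[...,0]<245); P=S[q]
    print(y,[(int(x),float(np.median(P[abs(P[:,0]-x)<1.5][:,2]).round(1))) for x in list(range(134,158,3))+[170,190,210,220,224,227] if (abs(P[:,0]-x)<1.5).any()])
E
```

```text
0.014435866808761993 [0.5  0.3  0.87]
124 [-0.54  0.1  -0.49] 0.0138
128 [-0.86  0.08 -0.87] 0.0138
130 [-0.68  0.77 -1.29] 0.0138
132 [-0.17 -0.41 -0.98] 0.0138
134 [-0.72 -0.4  -2.01] 0.0138
136 [-1.27 -1.33 -0.72] 0.0138
scene tilt 0.766 centre [183.7   2.5  50.2] size [152.4 121.3] ang 89.83 foot~ [146.    2.6   2.9]
wrist tilt 0.766 centre [183.    0.4  50.7] size [150.1 120.4] ang 90.02 foot~ [145.3   0.4   3.3]
42.7083
-50 [(134, 11.8), (137, 11.9), (140, 7.9), (143, 11.6), (146, 14.6), (149, 17.2), (152, 20.4), (155, 23.4), (170, 39.8), (190, 59.1), (210, 76.7), (220, 85.9), (224, 340.8), (227, 345.9)]
0 [(134, 12.2), (137, 11.6), (140, 5.6), (143, 12.1), (146, 14.8), (149, 17.6), (152, 20.3), (155, 23.6), (170, 38.9), (190, 57.6), (210, 80.2), (220, 86.0), (224, 89.2), (227, 90.1)]
50 [(134, 12.0), (137, 12.1), (140, 5.8), (143, 12.0), (146, 14.4), (149, 17.8), (152, 20.4), (155, 23.1), (170, 38.5), (190, 57.8), (210, 77.8), (220, 86.1), (224, 340.9), (227, 347.0)]
```

The edge has dropped: tilt 0.766, foot about 4–5 mm short of the foot line and 3 mm up, already within tolerance. One more gentle push with the same tips will seat it deeper, and there is time for it.

```bash
python3 - <<'E'
from meas import *
A=D-180
go(120,0,.2,A); go(120,0,.0142,A,True,.15); f0=robot.read_force()
for x in (133,136,137.5,139):
    go(x,0,.0138,A,True,.025); f=robot.read_force()-f0; print(x,f.round(2))
    if np.linalg.norm(f)>15: break
go(115,0,.0145,A,True,.1); go(80,0,.2,A,True,.25); go(265,0,.26,A); robot.dwell(.3)
lean()
p,d,i,T=shot('scene'); C=cloud(d,i,T); W=C*1000
q=clean((abs(W[...,0]-477)<110)&(abs(W[...,1]+394)<75)&(W[...,2]>26)&(W[...,2]<60)); print('meter',*rect(C[q]),np.median(W[q][:,2]))
print(robot.read_t())
E
```

```text
133 [-0.27 -0.73 -0.46]
136 [-0.3  -0.07  0.74]
137.5 [ 0.37 -2.55 -0.02]
139 [ 0.25 -3.57  0.21]
scene tilt 0.771 centre [184.9   2.5  50.8] size [152.  121.6] ang 89.83 foot~ [147.4   2.5   3.3]
wrist tilt 0.777 centre [184.1   0.6  51. ] size [150.1 121.4] ang 89.84 foot~ [146.9   0.6   3.2]
meter [ 477.1 -393.6] [131.4  50.2] 174.32 35.54410341171749
48.8583
```

The board is seated well within tolerance, with tilt 0.774, foot −3 mm, centred to 1–2 mm and square. The meter is in the tray, so I'm handing in.

```bash
python3 -c "
from rig import robot
print(robot.job_done(), robot.read_t())"
```

```text
the job is handed in; nothing more can be done
the job is handed in; nothing more can be done
```

I handed the job in at about 49 s with no verdict returned: on the last camera check the meter lay flat, face up in the tray, and the board leaned in the groove at tilt 0.77 rad, foot 3 mm short of the rest's foot line, within 3 mm of centre and square; the spool, can and mouse were never approached closely, but I did not re-measure them.

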